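# Fetch the jar from behind and weigh it

### The job

The screw-lid jar in the stall of the white stand has to go on the balance, but the dropper bottle and the loupe stand in front of it. Clear both onto the aluminium tray, then set the jar in the middle of the balance pan and leave it there, then put the dropper bottle and the loupe back just where each stood at the start. Keep everything upright and do not disturb the vial that stands on the tray.

Things in the scene. Friction and masses are not known exactly. Their poses are not given: they have to be found in the camera images.
- dropper: brown dropper bottle with black rubber bulb, round, 33 mm across up to 65 mm height, then narrower, 102 mm tall, 70 g; upright on the stand in front of the jar, beside the loupe, about 10 mm from each (low fingers do not fit between, but higher than 40 mm they pass above the loupe). Which of the two is left varies. Origin: centre of the underside, z up
- loupe: black stand loupe, a short round waisted tube, 39 mm across, 34 mm tall, 35 g; upright on the stand's base in front of the jar, beside the dropper bottle. There is room for fingers on both its sides only while the dropper bottle is away. Origin: centre of the underside, z up
- jar: brown jar with pale screw lid, round, 60 mm diameter, 72 mm tall, 100 to 200 g; upright in the stall at the back of the white stand. Origin: centre of the underside, z up. To be gripped with one finger in front of it and one behind it (along the stand's x), as the stall walls leave 4 mm at its sides
- stand: white plastic stand, fixed: base plate 200 x 130 x 6 mm; at its back a stall 68 mm wide inside (walls 5 mm thick from x = 6 mm on, back wall face at x = 95 mm), 62 mm high over the bench, open to front and top. Jar at x = 33, y = 0 mm, 32 mm free behind it; dropper bottle and loupe near x = -26, y = +23 and -23 mm. Origin: centre of the underside; x points from front to back wall, z up
- balance_pan (a point): top-pan bench balance, fixed, grey housing 165 x 135 x 42 mm with a round flat steel pan of 104 mm diameter; this point is the centre of the pan's top face, 54 mm above the bench; the x axis points away from the display, towards the back of the balance. The pan does not move
- tray: shallow aluminium tray, fixed, 150 x 190 mm outside (x, y), 4 mm walls 14 mm high, floor 4 mm above the bench. Origin: centre of the underside, z up. The side area for the things cleared away; the vial stands near its back edge at about x = 45 mm, y = +60 mm or so
- vial: small glass vial with pale cap, 21 mm diameter, 50 mm tall, upright on the tray; must stay where it is. Origin: centre of the underside, z up
Not all that is in view belongs to the job. What is shaped like the dropper but orange is not meant.

How it is judged:
On the way, in this order (a step that is already met when the one before it is completed fails the run):
1. dropper bottle and loupe both stand released on the tray, the jar still in its stall (x of dropper in the frame of tray between -0.07 and 0.07 m and y of dropper in the frame of tray between -0.09 and 0.09 m and z of each of dropper, loupe in the frame of tray below 0.012 m and angle between each of dropper, loupe's own z axis and vertical below 0.2 rad and x of loupe in the frame of tray between -0.07 and 0.07 m and y of loupe in the frame of tray between -0.09 and 0.09 m and contact force between the fingers and dropper below 0.2 N and linear speed of each of dropper, loupe below 0.03 m/s and contact force between the fingers and loupe below 0.2 N and distance of jar from where it was at the start of the episode below 0.02 m), for 0.2 s.
2. the jar stands released on the balance pan, dropper bottle and loupe still on the tray (horizontal distance between jar and balance_pan below 0.015 m and z of jar in the frame of balance_pan between -0.006 and 0.006 m and angle between jar's own z axis and vertical below 0.15 rad and contact force between the fingers and jar below 0.2 N and linear speed of jar below 0.03 m/s and x of dropper in the frame of tray between -0.07 and 0.07 m and y of dropper in the frame of tray between -0.09 and 0.09 m and z of each of dropper, loupe in the frame of tray below 0.012 m and angle between each of dropper, loupe's own z axis and vertical below 0.2 rad and x of loupe in the frame of tray between -0.07 and 0.07 m and y of loupe in the frame of tray between -0.09 and 0.09 m), for 0.2 s.
At the end, for the whole second after the job is handed in: The jar stands upright on the balance pan within 15 mm of its centre; dropper bottle and loupe stand upright within 14 mm of where each stood at the start; the vial is within 15 mm of its start; all is released and at rest (horizontal distance between jar and balance_pan below 0.015 m and z of jar in the frame of balance_pan between -0.006 and 0.006 m and angle between each of jar, dropper, loupe's own z axis and vertical below 0.15 rad and distance of each of dropper, loupe from where it was at the start of the episode below 0.014 m and distance of vial from where it was at the start of the episode below 0.015 m and contact force between the fingers and dropper below 0.2 N and linear speed of each of dropper, loupe, jar below 0.03 m/s and contact force between the fingers and loupe below 0.2 N and contact force between the fingers and jar below 0.2 N); the robot touches nothing.
It fails at once if the vial on the tray is pushed more than 25 mm or tipped (distance of vial from where it was at the start of the episode above 0.025 m or angle between vial's own z axis and vertical above 0.6 rad).
It fails at once if jar, dropper bottle or loupe is tipped over (angle between any of dropper, loupe, jar's own z axis and vertical above 0.8 rad).
It also fails if it takes over 136 s, if anything falls off the work surface, if the arm or the gripper's body presses on something with over 40 N, if the wrist force passes 120 N, or if a joint passes its speed limit or range.

### The arm

A 6-joint arm with a two-finger parallel gripper is mounted at the origin on a cart in front of the work surface, level with it; the furniture and walls round the work are solid. World frame = base frame: x ahead of the robot, y to its left, z up, the work surface at z = 0. Lengths are in m, angles in rad, forces in N, time in s.
With the tool pointing down it reaches from about 0.225 to 0.725 m from the base axis. Payload 3.1 kg.
Tool frame: the origin (TCP) lies on the centre line of the jaws, within the pads' length; the fingertips stand 14 mm ahead of it and the grasp point (between the pads) lies 5 mm behind it; z points along the fingers, y is the line along which they close (so a half turn about z gives the same grasp; the last joint's range is limited). The gripper opens to 85 mm and grips with 20 to 120 N. Pads are 22 mm wide; open, the fingers measure 114 mm over their backs; the gripper's body (76 mm by 85 mm) begins 54 mm behind the grasp point. The pads swing forward as they close: fully open they stand 13 mm farther back than shut.
Start: joints at [-1.452, 0.048, 0.099, 1.622, 0, 1.443], TCP at [0.128, -0.509, 0.245] pointing down, gripper open.
Joint ranges: [-2.91, 2.91], [-0.99, 1.94], [-1.21, 1.42], [-2.12, 2.29], [-1.49, 1.47], [-3.14, 3.14]. Speed limits (rad/s): [2.79, 2.79, 3.14, 3.14, 3.14, 3.14].

### API

Orientations are given as a unit quaternion [x, y, z, w].
In Python, from bench import observe, get_image, hand_in gives the robot as it stands.
- The arm moves only by the shell command python3 -m handwheel 'ROWS' [OPENING] [FORCE]. ROWS is JSON, a list that holds one entry, the list of rows, each a list of 4 numbers: the shift along the tool's x, y, z in units of 50 mm (1.0 is 50 mm), then the turn about the tool's z in units of 8 degrees (1.0 is 8 degrees). In form: [[[x, y, z, yaw], ...]]. A call has 1 to 12 rows; each row is the pose to reach, as a shift and turn from the pose commanded when the call began, along the tool's axes at that moment; what a row does not reach only later rows make up. A row lasts 1/10 s, in which the tool goes at most 50 mm and 8.59 degrees, less where a joint would pass 70% of its speed; a pose out of reach is approached as far as the arm can. A call with a gripper value outside its range is refused whole. OPENING is the closure, from -1 (fully open) to 1 (shut), set as the call begins (- or left out, the last holds). The fingers move at their own pace and stop on an object; FORCE is the grip in N (left out, the last holds). Time passes only in rows, so rows that repeat a pose let the fingers close. It gives the time, the measured TCP pose, the force, the opening and the grip force at its end, in the units of the state.
- observe(): the state, without advancing time (a new reading comes with each control period).
- get_image(name): name is "side" or "top" or "wrist"; returns a dict with "img" (400x640x3 uint8, red, green, blue), "fov_y" (degrees; the focal length in pixels is half the picture's height over the tangent of half this angle, whatever the lens; pixels are square), "cx", "cy" (the principal point, pixels), "world_from_camera" (4x4, takes a point from camera to world coordinates). Camera axes: x right, y down, z forward; pixel columns grow to the right and rows downward; lengths in m; the calibration is good to about 2 mm. A picture is of the moment at which its call begins. There is no depth.
- hand_in(): hands the job in; it is judged then, once.
The state is a dict: "time": time; "joint_positions": joint angles; "dq": joint speeds; "tau": joint torques, N m; "tcp_pos": TCP position; "orientation": TCP orientation; "wrist_force": force on the tool from outside, world axes, zero at the start; "moment": the same for the moment, N m; "gripper_width": finger opening in m; "finger_force": force on a finger pad.
Only numpy, scipy, OpenCV 4.12 (cv2) and the standard library are available. Lean on these libraries where they do the work, as an engineer would, in place of code of your own. Each camera call takes 0.05 s, during which the arm holds its last target. There are 200 camera calls.

## Working session

There is one attempt and no reset: what is moved stays moved. The work goes in short steps, Python scripts to look and compute and a shell command to move; the robot and the scene stay as the last step left them, time stands still between calls to the robot, and variables do not carry over. Pictures are saved under pics/ and viewed, at most 14 in all, crops included, and the job is handed in when it is done.

```bash
ls; mkdir -p pics; cat > h.py <<'E'
import numpy as np,cv2
from bench import observe,get_image,hand_in
def grab(n,fn=None):
    d=get_image(n)
    if fn: cv2.imwrite(fn,d['img'][:,:,::-1])
    return d
def ray(d,u,v):
    f=200/np.tan(np.radians(d['fov_y'])/2);T=np.array(d['world_from_camera'])
    r=T[:3,:3]@np.array([(u-d['cx'])/f,(v-d['cy'])/f,1]);return T[:3,3],r/np.linalg.norm(r)
def onz(d,u,v,z):
    o,r=ray(d,u,v);return o+r*(z-o[2])/r[2]
def two(a,b):
    (o1,r1),(o2,r2)=a,b
    s=np.linalg.lstsq(np.c_[r1,-r2],o2-o1,rcond=None)[0]
    p,q=o1+s[0]*r1,o2+s[1]*r2
    return (p+q)/2,np.linalg.norm(p-q)
E
python3 - <<'E'
from h import *
np.set_printoptions(precision=4,suppress=True)
s=observe();print(s)
a=[]
for n in("top","side","wrist"):
    d=grab(n);print(n,d['fov_y'],d['cx'],d['cy'],np.array(d['world_from_camera']));cv2.imwrite(f'pics/{n}0.png',d['img'][:,:,::-1])
E
```

```text
pics
{'time': 0.0, 'joint_positions': array([-1.4518,  0.0488,  0.0976,  1.6219, -0.    ,  1.443 ]), 'dq': array([-0.0004, -0.0005, -0.0006,  0.0005,  0.0027, -0.0001]), 'tau': array([  0.0001, -33.878 ,  32.0015,   0.0202,  -0.0001,   0.    ]), 'tcp_pos': array([ 0.1282, -0.5085,  0.2441]), 'orientation': array([ 0.9924,  0.1231, -0.    , -0.0012]), 'wrist_force': array([ 0.3083, -0.0817,  0.7351]), 'moment': array([ 0.0215, -0.0129,  0.0124]), 'finger_force': 0.0, 'gripper_width': 0.08528595398439193}
top 56.754031391614845 320.1452111916779 200.3099288605215 [[ 0.0024 -0.9922  0.1246  0.3955]
 [-0.9997  0.0005  0.0231  0.0138]
 [-0.023  -0.1246 -0.9919  1.0002]
 [ 0.      0.      0.      1.    ]]
side 55.219104740586296 318.7968435454112 202.76471107236657 [[-0.9213 -0.2629  0.2866  0.2387]
 [-0.3887  0.5931 -0.7051  0.6583]
 [ 0.0154 -0.761  -0.6486  0.6342]
 [ 0.      0.      0.      1.    ]]
wrist 66.9615325794768 319.5467282412502 197.74614155879482 [[ 0.2436 -0.9305 -0.2737  0.1986]
 [-0.9699 -0.234  -0.0677 -0.4913]
 [-0.001   0.2819 -0.9594  0.3723]
 [ 0.      0.      0.      1.    ]]
```

View pics/top0.png

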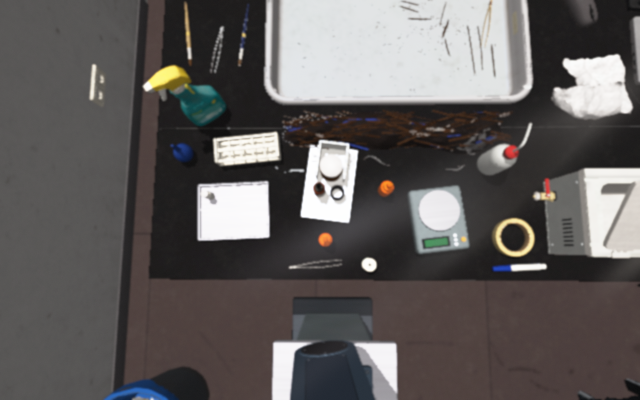

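View pics/side0.png

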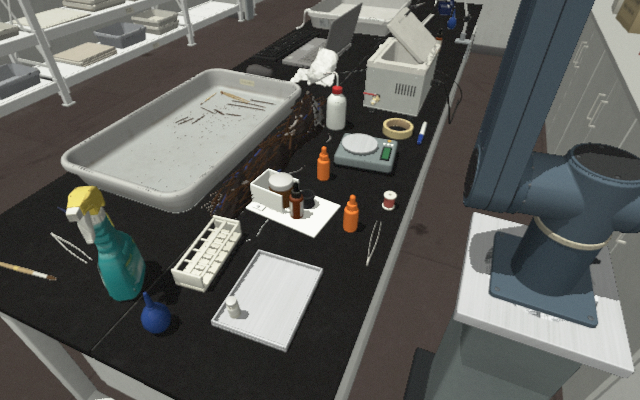

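Top view: tray (233,210), stand (330,183) with dropper (319,188), loupe (337,193), jar (333,165); balance (439,215); vial (211,198). Candidates for the dropper are brown at (319,188) and orange at (387,187) and (325,240). The brown one on the stand fits the description; the orange ones are decoys. I'll confirm with an enlarged crop and rough positions.

```bash
python3 - <<'E'
from h import *
np.set_printoptions(precision=4,suppress=True)
d=grab("top");s=grab("side")
a=cv2.resize(d['img'][130:230,280:380],(400,400),interpolation=cv2.INTER_CUBIC)
b=cv2.resize(s['img'][160:260,240:340],(400,400),interpolation=cv2.INTER_CUBIC)
cv2.imwrite('pics/crop1.png',np.hstack([a,b])[:,:,::-1])
g=d['img'].min(2)
# bright regions: tray, stand, pan
for name,z in(('tray',.014),):
    m=(g>140).astype(np.uint8);n,l,st,c=cv2.connectedComponentsWithStats(m)
    for i in range(1,n):
        if st[i,4]>300 and st[i,0]>160 and st[i,0]<470 and st[i,1]>130:
            r=cv2.minAreaRect(cv2.findContours((l==i).astype(np.uint8),0,1)[0][0]);print(st[i],r,[onz(d,*p,z)[:2] for p in cv2.boxPoints(r)],onz(d,*r[0],z))
for n,u,v,z in(('drop',319,188,.1),('loupe',337,193,.04),('jar',333,160,.078),('pan',439,209,.054),('vial',211,198,.05)):print(n,onz(d,u,v,z))
E
```

```text
[ 213  132   67   33 1777] ((245.9158477783203, 148.65841674804688), (27.96054458618164, 65.17493438720703), 84.2894058227539) [array([0.6931, 0.3357]), array([0.7107, 0.1563]), array([0.6322, 0.1474]), array([0.6147, 0.325 ])] [0.6625 0.241  0.014 ]
[ 301  140   57   83 3345] ((329.4461669921875, 180.4307861328125), (49.86196517944336, 79.63029479980469), 7.125016689300537) [array([0.4749, 0.0911]), array([0.6923, 0.066 ]), array([ 0.6743, -0.0694]), array([ 0.4585, -0.0408])] [0.5735 0.0117 0.014 ]
[ 198  181   72   60 4010] ((232.94149780273438, 210.6547088623047), (56.81589126586914, 72.279541015625), 87.51044464111328) [array([0.5648, 0.3759]), array([0.5731, 0.1788]), array([0.4199, 0.1692]), array([0.4112, 0.3624])] [0.4915 0.2714 0.014 ]
[ 410  187   58   65 2675] ((438.675537109375, 218.62826538085938), (62.49288558959961, 49.71323776245117), 81.15818786621094) [array([ 0.5429, -0.2021]), array([ 0.5634, -0.3335]), array([ 0.3994, -0.3512]), array([ 0.3792, -0.2226])] [ 0.4704 -0.2775  0.014 ]
[ 272  342   39   58 1264] ((290.40093994140625, 370.47601318359375), (36.970436096191406, 58.47324752807617), 2.2906100749969482) [array([0.0144, 0.1602]), array([0.1562, 0.1568]), array([0.1533, 0.0618]), array([0.0119, 0.0668])] [0.0833 0.1114 0.014 ]
[ 354  342   44   58 1655] ((375.6048889160156, 370.5091552734375), (57.914573669433594, 41.965396881103516), 88.66777801513672) [array([ 0.1541, -0.0506]), array([ 0.1574, -0.1575]), array([ 0.0179, -0.1576]), array([ 0.0144, -0.0527])] [ 0.0853 -0.1047  0.014 ]
drop [0.5392 0.0376 0.1   ]
loupe [ 0.5354 -0.008   0.04  ]
jar [0.6147 0.0028 0.078 ]
pan [ 0.4919 -0.2674  0.054 ]
vial [0.5211 0.3206 0.05  ]
```

View pics/crop1.png

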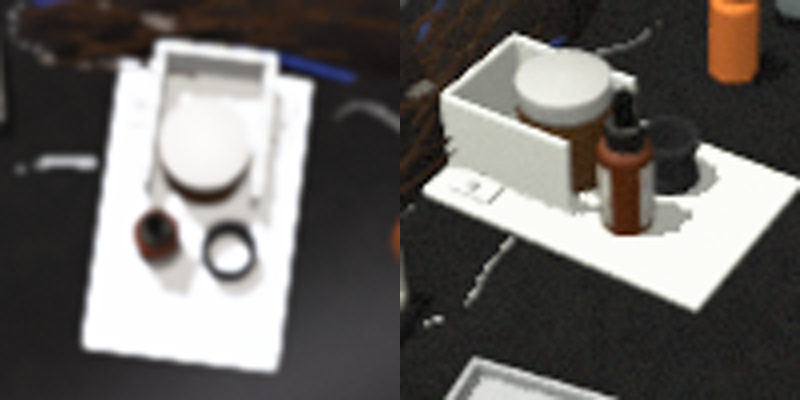

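The crop confirms the brown dropper, left of the loupe and in front of the jar. Next I move the wrist camera over the balance, turning on the way.

```bash
cat >> h.py <<'E'
def yaw(q):
    x,y,z,w=q;return np.degrees(np.arctan2(2*(x*y+z*w),1-2*(y*y+z*z)))
def go(x,y,z,psi):
    "print shift/turn units from present pose to target"
    s=observe();p=yaw(s['orientation']);a=np.radians(p);d=np.array([x,y,z])-s['tcp_pos']
    X=np.array([np.cos(a),np.sin(a)]);Y=np.array([np.sin(a),-np.cos(a)])
    t=(p-psi+180)%360-180
    print('now',s['tcp_pos'].round(4),round(p,2),'| rows',(np.array([X@d[:2],Y@d[:2],-d[2]])/.05).round(3),round(t/8,3))
E
python3 -m handwheel '[[[7.57,-3.05,0,-12],[7.57,-3.05,0,-12],[7.57,-3.05,0,-12],[7.57,-3.05,0,-12],[7.57,-3.05,0,-12],[7.57,-3.05,0,-12],[7.57,-3.05,0,-12],[7.57,-3.05,0,-12],[7.57,-3.05,0,-12],[7.57,-3.05,0,-12],[7.57,-3.05,0,-12],[7.57,-3.05,0,-12]]]'
python3 - <<'E'
from h import *
grab('wrist','pics/w1.png');go(.54,.01,.25,173)
E
```

```text
time: 1.45
tcp_pos: [0.4582, -0.2684, 0.2451]
orientation: [0.572, 0.82, -0.0, -0.0]
wrist_force: [-0.3, -0.5, -0.1]
gripper_width: 0.0854
finger_force: 0.0
now [ 0.4581 -0.2686  0.2451] 110.13 | rows [ 4.667  3.456 -0.098] -7.858
```

View pics/w1.png

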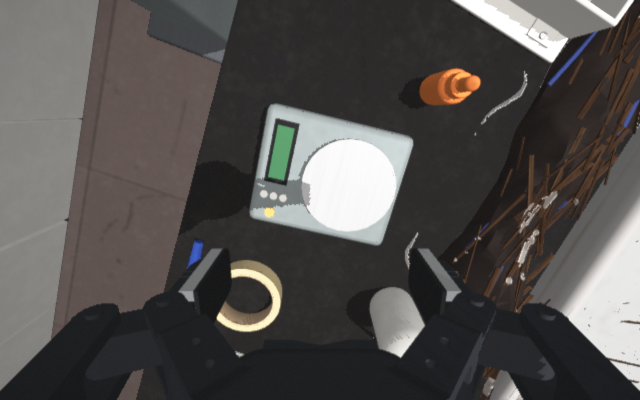

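The wrist view shows the balance with its pan centred near (350,185). I'll fit the pan from here, then move over the stand.

```bash
cat >> h.py <<'E'
def blob(m,u,v):
    "ellipse of the mask blob nearest (u,v)"
    m=cv2.morphologyEx(m.astype(np.uint8),cv2.MORPH_OPEN,np.ones((3,3)))
    cs=[c for c in cv2.findContours(m,0,1)[0] if len(c)>12]
    c=max(cs,key=lambda c:cv2.pointPolygonTest(c,(float(u),float(v)),True))
    return cv2.fitEllipse(cv2.convexHull(c)),c
E
python3 - <<'E'
from h import *
d=grab('wrist')
e,c=blob(d['img'].min(2)>215,350,185)
print(e,onz(d,*e[0],.054),'top',)
t=grab('top');e2,_=blob(t['img'].min(2)>215,439,209);print(e2,two(ray(d,*e[0]),ray(t,*e2[0])))
E
python3 -m handwheel '[[[4.7,3.5,0,-7.86],[4.7,3.5,0,-7.86],[4.7,3.5,0,-7.86],[4.7,3.5,0,-7.86],[4.7,3.5,0,-7.86],[4.7,3.5,0,-7.86],[4.7,3.5,0,-7.86],[4.7,3.5,0,-7.86],[4.7,3.5,0,-7.86],[4.7,3.5,0,-7.86]]]'
python3 - <<'E'
from h import *
grab('wrist','pics/w2.png');go(.54,.01,.25,173)
E
```

```text
((348.9023742675781, 184.70887756347656), (91.3753662109375, 94.91264343261719), 62.33632278442383) [ 0.49136543 -0.26495047  0.054     ] top
((438.7572937011719, 209.7116241455078), (38.553314208984375, 40.036624908447266), 121.58214569091797) (array([ 0.48830742, -0.26153726,  0.07131536]), np.float64(0.00014496792219801998))
time: 2.6
tcp_pos: [0.5413, 0.0119, 0.2453]
orientation: [0.062, 0.998, 0.0, -0.0]
wrist_force: [-0.9, -0.3, 0.5]
gripper_width: 0.085
finger_force: 0.0
now [0.5414 0.0117 0.2453] 172.87 | rows [ 0.023 -0.037 -0.093] -0.016
```

View pics/w2.png

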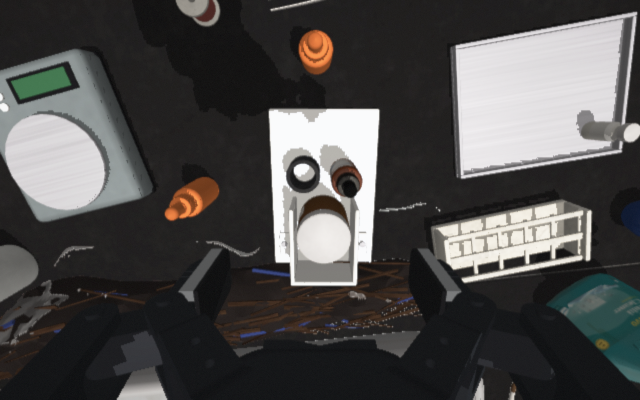

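Wrist view over the stand: loupe (303,174), dropper body (346,177) with bulb (349,189), jar lid (323,237), tray at right with vial (628,131). I'll fit these and cross-check the heights with the side and top views.

```bash
python3 - <<'E'
from h import *
np.set_printoptions(precision=4,suppress=True)
w=grab('wrist');t=grab('top');s=grab('side')
for n,d in(('w',w),('t',t),('s',s)): np.savez('pics/ref_'+n,**{k:np.array(v) for k,v in d.items()})
I=w['img'];hsv=cv2.cvtColor(I,cv2.COLOR_RGB2HSV)
# loupe
m=(I.max(2)<75);m[:, :283]=0;m[:,325:]=0;m[:152]=0;m[196:]=0
e,c=blob(m,290,174);print('loupe',e,cv2.boundingRect(c),onz(w,*e[0],.04))
m=(I.max(2)<75);m[:, :327]=0;m[:,366:]=0;m[:150]=0;m[205:]=0
e,c=blob(m,349,190);print('bulb',e,cv2.boundingRect(c),onz(w,*e[0],.104))
m=(hsv[...,1]>90)&(hsv[...,0]<20);m[:,:325]=0;m[:,370:]=0;m[:150]=0;m[205:]=0
e,c=blob(m,340,172);print('brown',e,cv2.boundingRect(c))
lid=I.min(2)>185;lid[:205]=0;lid[280:]=0;lid[:,:296]=0;lid[:,354:]=0
e,c=blob(lid,323,237);print('lid',e,onz(w,*e[0],.078))
g=I.min(2)
for p in((269,109),(380,109),(275,262),(372,262)):print('stand',p,onz(w,*p,.006))
o=I[90:290,250:400];S=s['img'][165:230,250:320]
cv2.imwrite('pics/crop2.png',np.hstack([cv2.resize(o,(450,600),interpolation=cv2.INTER_CUBIC),cv2.resize(S,(350,325),interpolation=cv2.INTER_CUBIC)if 0 else cv2.copyMakeBorder(cv2.resize(S,(350,325),interpolation=cv2.INTER_CUBIC),0,275,0,0,0)])[:,:,::-1])
E
```

```text
loupe ((303.3625793457031, 173.94178771972656), (32.73035430908203, 36.39644241333008), 8.74240779876709) (287, 156, 32, 36) [ 0.5385 -0.0066  0.04  ]
bulb ((347.1705017089844, 184.025146484375), (22.249507904052734, 26.057180404663086), 169.1875762939453) (336, 172, 22, 26) [0.5398 0.0372 0.104 ]
brown ((346.2812194824219, 179.08262634277344), (27.53494644165039, 29.74591636657715), 72.68605041503906) (332, 166, 30, 24)
lid ((323.4828186035156, 238.32518005371094), (49.060367584228516, 53.691551208496094), 85.4349594116211) [0.6024 0.008  0.078 ]
stand (269, 109) [ 0.4641 -0.0383  0.006 ]
stand (380, 109) [0.4802 0.0901 0.006 ]
stand (275, 262) [ 0.6609 -0.0644  0.006 ]
stand (372, 262) [0.6772 0.0658 0.006 ]
```

View pics/crop2.png

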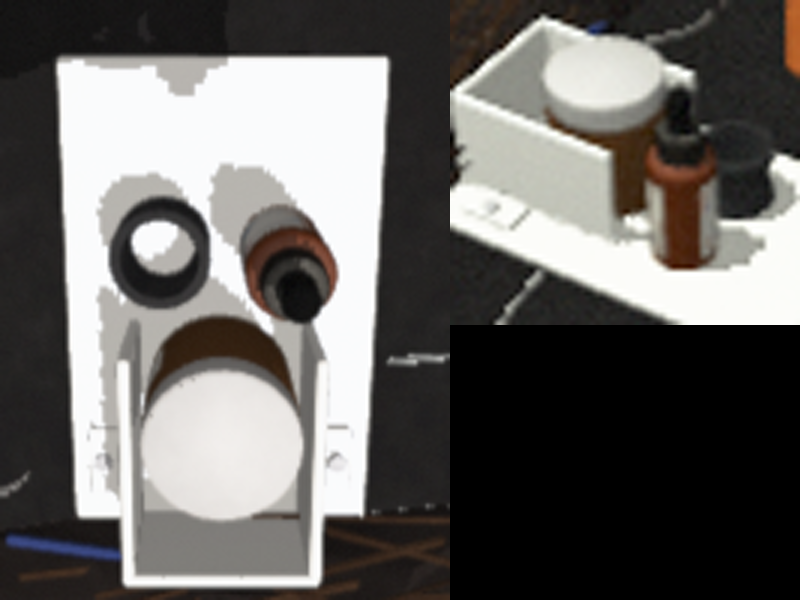

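```bash
python3 - <<'E'
from h import *
np.set_printoptions(precision=4,suppress=True)
w,t,s=[{k:v for k,v in np.load(f'pics/ref_{n}.npz').items()} for n in 'wts']
print('bulb ws',two(ray(w,350,188.3),ray(s,296,184)),'body',two(ray(w,346.5,178),ray(s,296.5,196)))
print(onz(w,350,188.3,.106))
print('loupe',two(ray(w,303.3,174),ray(s,250+292/5,165+140/5)))
print('lid',two(ray(w,323.5,238),ray(s,250+155/5,165+70/5)))
m=w['img'].min(2)>215
e,_=blob(m,55,162);print('pan w2',e,onz(w,*e[0],.054))
for p in((454,46),(631,13),(462,177),(632,146)):print('tray',onz(w,*p,.014))
a=np.radians(-7.2);x=np.array([np.cos(a),np.sin(a)]);y=np.array([-x[1],x[0]]);c=np.array([.5706,.0133])
for q in((.5395,.0372),(.5385,-.0066),(.6024,.008)):print(q,'in stand',x@(q-c),y@(q-c))
E
```

```text
bulb ws (array([0.5459, 0.0398, 0.1016]), np.float64(0.002100470187129223)) body (array([0.5447, 0.0399, 0.0666]), np.float64(0.0035024181406163057))
[0.5436 0.0392 0.106 ]
loupe (array([ 0.5373, -0.0064,  0.0445]), np.float64(0.0007815293089229497))
lid (array([0.6027, 0.008 , 0.077 ]), np.float64(0.0003675516685443517))
pan w2 ((68.67118072509766, 174.39816284179688), (65.99192810058594, 75.45880126953125), 57.71554183959961) [ 0.5047 -0.2565  0.054 ]
tray [0.4248 0.1723 0.014 ]
tray [0.4163 0.3564 0.014 ]
tray [0.5716 0.182  0.014 ]
tray [0.5589 0.3804 0.014 ]
(0.5395, 0.0372) in stand -0.03385023149306715 0.019813677797566154
(0.5385, -0.0066) in stand -0.029352750564265104 -0.02376627935357228
(0.6024, 0.008) in stand 0.03221351363969126 -0.00127261108962185
```

```bash
python3 -m handwheel '[[[0,0.56,0,0],[0,0.56,1,0],[0,0.56,2,0],[0,0.56,2.6,0],[0,0.56,3,0],[0,0.56,3.3,0],[0,0.56,3.5,0],[0,0.56,3.7,0],[0,0.56,3.7,0],[0,0.56,3.7,0],[0,0.56,3.7,0]]]' -1 30
python3 - <<'E'
from h import *
go(.5445,.0395,.06,172.8)
grab('side','pics/s1.png')
grab('wrist','pics/w3.png')
a=cv2.imread('pics/s1.png')[130:260,220:380];b=cv2.imread('pics/w3.png')
cv2.imwrite('pics/c3.png',np.hstack([cv2.resize(a,(369,300)),cv2.resize(b,(430,269))if 0 else cv2.copyMakeBorder(cv2.resize(b,(430,269)),0,31,0,0,0)]))
E
```

```text
time: 3.9
tcp_pos: [0.5458, 0.0399, 0.0616]
orientation: [0.061, 0.998, 0.0, 0.001]
wrist_force: [-0.2, -0.3, 0.1]
gripper_width: 0.0853
finger_force: 0.0
now [0.5458 0.0399 0.0616] 173.02 | rows [ 0.025 -0.011  0.033] 0.027
```

View pics/c3.png

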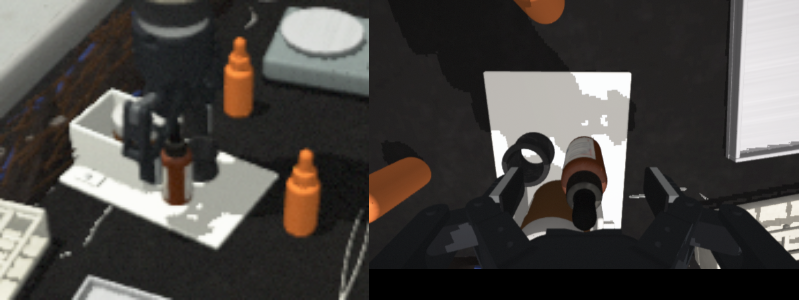

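The fingers straddle the dropper, centred, and stand above the loupe. Closing and lifting.

```bash
python3 -m handwheel '[[[0,0,0,0],[0,0,0,0],[0,0,0,0],[0,0,0,0],[0,0,0,0],[0,0,0,0],[0,0,0,0],[0,0,0,0],[0,0,0,0],[0,0,0,0],[0,0,0,0],[0,0,0,0]]]' 1 30
python3 -c "
from h import *
go(.5445,.0395,.15,172.8)"
```

```text
time: 5.2
tcp_pos: [0.545, 0.04, 0.0605]
orientation: [0.061, 0.998, 0.0, 0.0]
wrist_force: [-0.3, 0.7, 2.1]
gripper_width: 0.0311
finger_force: 30.1
now [0.545  0.04   0.0605] 173.02 | rows [ 0.009 -0.011 -1.79 ] 0.028
```

```bash
python3 -m handwheel '[[[0,0,-0.4,0],[0,0,-1,0],[0,0,-1.4,0],[0.3,0.7,-1.4,0],[0.7,1.5,-1.4,0],[1.1,2.3,-1.4,0],[1.5,3.1,-1.4,0],[1.85,3.9,-1.4,0],[2.15,4.6,-1.4,0],[2.35,5.1,-1.4,0],[2.45,5.26,-1.4,0],[2.45,5.26,-1.4,0]]]'
python3 -c "
from h import *
go(.4556,.316,.0595,173)"
```

```text
time: 6.4
tcp_pos: [0.4542, 0.3164, 0.1295]
orientation: [0.06, 0.998, -0.001, -0.001]
wrist_force: [0.1, -0.6, -1.0]
gripper_width: 0.0312
finger_force: 30.0
now [0.4542 0.3164 0.1295] 173.15 | rows [-0.028 -0.004  1.401] 0.018
```

```bash
python3 -m handwheel '[[[0,0,0.4,0],[0,0,0.8,0],[0,0,1.1,0],[0,0,1.25,0],[0,0,1.33,0],[0,0,1.38,0],[0,0,1.40,0],[0,0,1.41,0],[0,0,1.41,0],[0,0,1.41,0]]]'
python3 -m handwheel '[[[0,0,0,0],[0,0,0,0],[0,0,0,0],[0,0,0,0],[0,0,0,0],[0,0,0,0],[0,0,0,0],[0,0,-0.4,0],[0,0,-1,0],[0,0,-1.6,0],[0,0,-2,0],[0,0,-2,0]]]' -1
python3 - <<'E'
from h import *
go(.538,-.0065,.14,172.8)
a=grab('wrist','pics/w4.png')
E
```

```text
time: 7.4
tcp_pos: [0.4555, 0.3161, 0.0604]
orientation: [0.061, 0.998, 0.0, 0.0]
wrist_force: [0.2, 0.3, -0.4]
gripper_width: 0.0307
finger_force: 29.9
time: 8.6
tcp_pos: [0.4574, 0.317, 0.1641]
orientation: [0.061, 0.998, 0.002, 0.003]
wrist_force: [0.2, 1.2, 0.5]
gripper_width: 0.0858
finger_force: 0.0
now [0.4574 0.317  0.1641] 173.02 | rows [-2.386 -6.227  0.482] 0.027
```

View pics/w4.png

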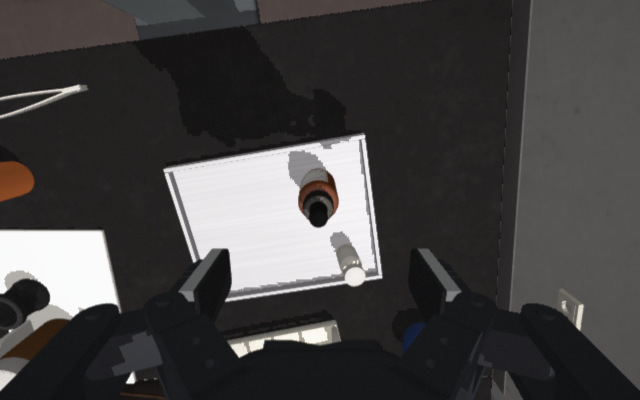

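Dropper stands upright on the tray at (318,190), clear of the vial (353,265). Next, above the loupe.

```bash
python3 -m handwheel '[[[-0.3,-0.8,0,0],[-0.7,-1.7,0,0],[-1,-2.6,0,0],[-1.4,-3.5,0,0],[-1.7,-4.4,0,0],[-2,-5.3,0.2,0],[-2.3,-5.9,0.4,0],[-2.39,-6.23,0.48,0],[-2.39,-6.23,0.48,0],[-2.39,-6.23,0.48,0],[-2.39,-6.23,0.48,0]]]'
python3 - <<'E'
from h import *
go(.538,-.0065,.028,172.8)
d=grab('wrist','pics/w5.png');I=d['img']
m=I.max(2)<75;m[:150]=0;m[300:]=0;m[:,:250]=0;m[:,390:]=0
e,c=blob(m,320,215);print(e,cv2.boundingRect(c),onz(d,*e[0],.04))
E
```

```text
time: 9.75
tcp_pos: [0.5354, -0.0068, 0.1353]
orientation: [0.06, 0.998, 0.0, -0.001]
wrist_force: [0.3, 1.5, 0.3]
gripper_width: 0.0851
finger_force: 0.0
now [ 0.5354 -0.0068  0.1353] 173.09 | rows [-0.05   0.012  2.145] 0.036
((319.60650634765625, 206.26162719726562), (48.066402435302734, 55.48706817626953), 179.6484832763672) (296, 179, 48, 55) [ 0.53700454 -0.00714001  0.04      ]
```

View pics/w5.png

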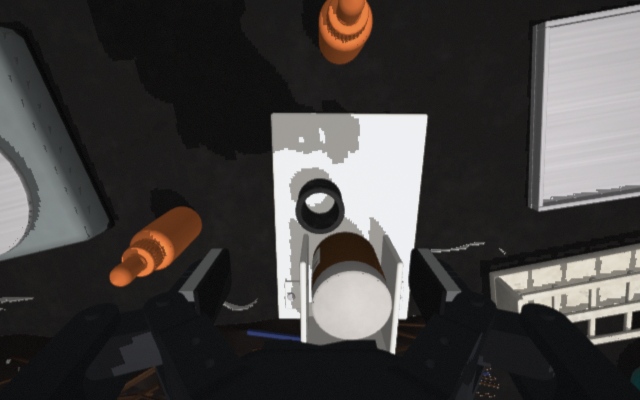

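```bash
python3 -m handwheel '[[[-0.05,0,0.4,0],[-0.05,0,0.9,0],[-0.05,0,1.4,0],[-0.05,0,1.75,0],[-0.05,0,1.95,0],[-0.05,0,2.08,0],[-0.05,0,2.14,0],[-0.05,0,2.14,0],[-0.05,0,2.14,0],[-0.05,0,2.14,0]]]'
python3 -m handwheel '[[[0,0,0,0],[0,0,0,0],[0,0,0,0],[0,0,0,0],[0,0,0,0],[0,0,0,0],[0,0,0,0],[0,0,0,0],[0,0,0,0],[0,0,0,0],[0,0,0,0],[0,0,0,0]]]' 1 25
python3 -c "
from h import *
go(.495,.238,.11,173)"
```

```text
time: 10.8
tcp_pos: [0.5392, -0.0083, 0.0299]
orientation: [0.061, 0.998, -0.0, 0.001]
wrist_force: [0.3, 0.7, -1.1]
gripper_width: 0.0855
finger_force: 0.0
time: 12.0
tcp_pos: [0.5387, -0.0082, 0.0291]
orientation: [0.061, 0.998, -0.0, 0.0]
wrist_force: [0.3, -0.2, 3.2]
gripper_width: 0.0374
finger_force: 25.9
now [ 0.5387 -0.0082  0.0291] 173.02 | rows [ 1.466  4.782 -1.618] 0.003
```

```bash
python3 -m handwheel '[[[0,0,-0.4,0],[0,0,-1,0],[0,0,-1.6,0],[0.3,0.8,-1.6,0],[0.55,1.7,-1.6,0],[0.85,2.6,-1.6,0],[1.1,3.5,-1.6,0],[1.3,4.2,-1.6,0],[1.47,4.7,-1.6,0],[1.47,4.78,-1.6,0],[1.47,4.78,-1.6,0],[1.47,4.78,-1.6,0]]]'
python3 -c "
from h import *
go(.495,.238,.028,173)"
```

```text
time: 13.2
tcp_pos: [0.4943, 0.2371, 0.1081]
orientation: [0.061, 0.998, -0.001, -0.001]
wrist_force: [-0.1, -0.4, -0.0]
gripper_width: 0.0376
finger_force: 25.5
now [0.4943 0.2371 0.1081] 172.98 | rows [-0.012  0.019  1.603] -0.003
```

```bash
python3 -m handwheel '[[[0,0,0.4,0],[0,0,0.8,0],[0,0,1.2,0],[0,0,1.4,0],[0,0,1.5,0],[0,0,1.56,0],[0,0,1.59,0],[0,0,1.61,0],[0,0,1.61,0],[0,0,1.61,0]]]'
python3 -m handwheel '[[[0,0,0,0],[0,0,0,0],[0,0,0,0],[0,0,0,0],[0,0,0,0],[0,0,-0.2,0],[0,0,-0.7,0],[0,0,-1.4,0],[0,0,-2.2,0],[0,0,-3,0],[0,0,-3,0],[0,0,-3,0]]]' -0.4
python3 - <<'E'
from h import *
go(.6025,.008,.19,263)
d=grab('wrist','pics/w6.png')
E
```

```text
time: 14.2
tcp_pos: [0.4949, 0.2382, 0.0289]
orientation: [0.061, 0.998, 0.0, 0.0]
wrist_force: [0.2, 0.1, -0.2]
gripper_width: 0.0376
finger_force: 25.5
time: 15.4
tcp_pos: [0.4957, 0.2384, 0.1809]
orientation: [0.061, 0.998, 0.001, 0.002]
wrist_force: [-0.4, -0.8, -1.1]
gripper_width: 0.0599
finger_force: 0.0
now [0.4957 0.2384 0.1809] 173.02 | rows [-2.679 -4.315 -0.183] -11.247
```

View pics/w6.png

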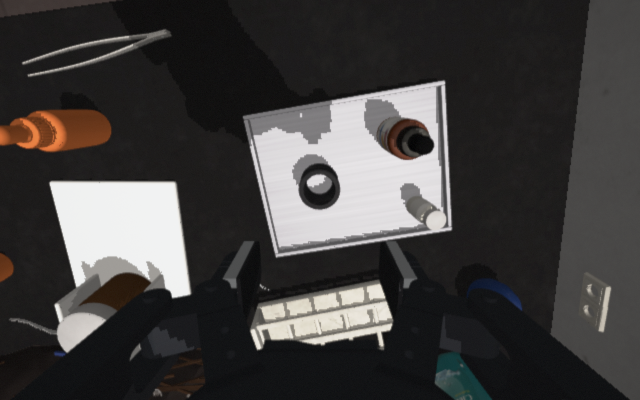

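Loupe (319,186) and dropper both stand upright on the tray. Now to the jar, turned 90°.

```bash
python3 -m handwheel '[[[-0.2,-0.3,-0.2,1],[-0.5,-0.8,-0.2,2],[-0.8,-1.3,-0.2,3],[-1.1,-1.8,-0.2,4],[-1.4,-2.3,-0.2,5],[-1.7,-2.8,-0.2,6],[-2,-3.3,-0.2,7],[-2.3,-3.7,-0.2,8],[-2.5,-4.1,-0.2,9],[-2.68,-4.32,-0.2,10],[-2.68,-4.32,-0.2,11],[-2.68,-4.32,-0.2,11.27]]]' -0.8
python3 -m handwheel '[[[0,0,0,0],[0,0,0,0]]]'
python3 - <<'E'
from h import *
d=grab('wrist','pics/w7.png');I=d['img']
lid=I.min(2)>170
try:
    go(.6025,.008,.046,82.8)
except Exception as x: print(x)
E
```

```text
time: 16.65
tcp_pos: [0.6001, 0.0067, 0.1855]
orientation: [0.751, 0.66, -0.002, -0.002]
wrist_force: [0.8, 0.0, 0.1]
gripper_width: 0.0768
finger_force: 0.0
time: 16.85
tcp_pos: [0.6003, 0.0075, 0.1866]
orientation: [0.749, 0.662, -0.001, -0.001]
wrist_force: [0.0, 0.9, 0.7]
gripper_width: 0.0767
finger_force: 0.0
now [0.6005 0.0075 0.187 ] 82.92 | rows [0.015 0.038 2.82 ] 0.015
```

View pics/w7.png

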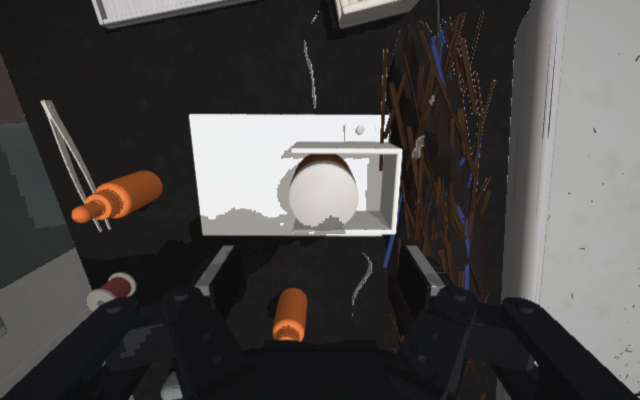

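```bash
python3 - <<'E'
from h import *
d=grab('wrist')
for p in((323.5,196),(289,196),(358,196)):print(onz(d,*p,.078))
print('wall top inner',onz(d,397,190,.062))
E
```

```text
[0.60468565 0.01031415 0.078     ]
[0.5767397  0.01379813 0.078     ]
[0.6326225  0.00683131 0.078     ]
wall top inner [0.66810918 0.00318877 0.062     ]
```

```bash
python3 -m handwheel '[[[0.04,0.06,0.4,0],[0.04,0.06,0.9,0],[0.04,0.06,1.3,0],[0.04,0.06,1.6,0],[0.04,0.06,1.9,0],[0.04,0.06,2.2,0],[0.04,0.06,2.5,0],[0.04,0.06,2.7,0],[0.04,0.06,2.8,0],[0.04,0.06,2.82,0],[0.04,0.06,2.82,0]]]'
python3 -m handwheel '[[[0,0,0,0],[0,0,0,0],[0,0,0,0],[0,0,0,0],[0,0,0,0],[0,0,0,0],[0,0,0,0],[0,0,0,0],[0,0,0,0],[0,0,0,0]]]' 1 45
python3 -c "
from h import *
go(.6035,.009,.17,82.8)"
```

```text
time: 18.05
tcp_pos: [0.6048, 0.0089, 0.0477]
orientation: [0.75, 0.662, 0.0, 0.0]
wrist_force: [0.4, -0.7, -0.1]
gripper_width: 0.0766
finger_force: 0.0
time: 19.05
tcp_pos: [0.6057, 0.0088, 0.0488]
orientation: [0.75, 0.662, 0.001, 0.001]
wrist_force: [0.7, -0.9, 5.8]
gripper_width: 0.0579
finger_force: 48.8
now [0.6057 0.0088 0.0488] 82.86 | rows [-2.000e-03 -4.400e-02 -2.424e+00] 0.008
```

```bash
python3 -m handwheel '[[[0,0,-0.15,0],[0,0,-0.4,0],[0,0,-0.8,0],[0,0,-1.2,0],[0,0,-1.6,0],[0,0,-2,0],[0,0,-2.3,0],[0,0,-2.5,0],[0,0,-2.6,0],[0,0,-2.6,0]]]'
python3 -m handwheel '[[[-0.3,-0.08,0,0],[-0.8,-0.22,0,0],[-1.5,-0.4,0,0],[-2.2,-0.6,0,0],[-2.9,-0.8,0,0],[-3.6,-1,0,0],[-4.3,-1.2,0,0],[-4.9,-1.36,0,0],[-5.4,-1.5,0,0],[-5.65,-1.57,0,0],[-5.72,-1.59,0,0],[-5.72,-1.59,0,0]]]'
python3 - <<'E'
from h import *
go(.4914,-.265,.1,82.8)
d=grab('wrist');t=grab('side')
a=cv2.resize(t['img'][100:220,280:440],(370,277));b=cv2.resize(d['img'],(430,269))
cv2.imwrite('pics/c8.png',np.hstack([a,cv2.copyMakeBorder(b,0,8,0,0,0)])[:,:,::-1])
E
```

```text
time: 20.05
tcp_pos: [0.6047, 0.0089, 0.1777]
orientation: [0.75, 0.662, 0.0, 0.0]
wrist_force: [0.6, 0.4, -1.6]
gripper_width: 0.0583
finger_force: 48.5
time: 21.25
tcp_pos: [0.4896, -0.2648, 0.1767]
orientation: [0.75, 0.661, 0.0, -0.001]
wrist_force: [1.3, 0.6, -1.5]
gripper_width: 0.0578
finger_force: 48.5
now [ 0.4896 -0.2648  0.1767] 82.82 | rows [1.000e-03 3.600e-02 1.535e+00] 0.002
```

View pics/c8.png

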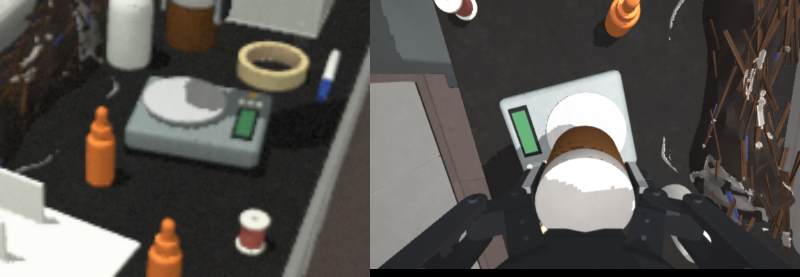

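```bash
python3 - <<'E'
from h import *
t,s,w=[{k:v for k,v in np.load(f'pics/ref_{n}.npz').items()} for n in 'tsw']
e,_=blob(t['img'].min(2)>200,439,209);print(e,onz(t,*e[0],.054))
m=s['img'].min(2)>185
f,_=blob(m,359,145);print(f,onz(s,*f[0],.054),two(ray(t,*e[0]),ray(s,*f[0])))
d=grab('wrist');m=d['img'].min(2)>200;m[int(170):]=0
g,c=blob(m,322,150);r=cv2.boundingRect(c);print(g,r);top=c[c[:,0,1].argmin(),0];print('pan far edge',onz(d,*top,.054),onz(d,r[0],r[1]+40,.054))
E
```

```text
((438.9225769042969, 209.6646728515625), (39.880191802978516, 41.800697326660156), 117.3135986328125) [ 0.49021367 -0.26714291  0.054     ]
((359.0257568359375, 142.6014862060547), (18.412456512451172, 35.207122802734375), 94.6299057006836) [ 0.49297498 -0.26530468  0.054     ] (array([ 0.49181937, -0.26701147,  0.05314255]), np.float64(0.003135488388483204))
((287.7850341796875, 163.5224609375), (94.43087768554688, 214.33126831054688), 73.21144104003906) (197, 109, 184, 61)
pan far edge [ 0.53112629 -0.19698631  0.054     ] [ 0.39546546 -0.21201801  0.054     ]
```

```bash
python3 -m handwheel '[[[-0.02,0.04,0.3,0],[-0.02,0.04,0.7,0],[-0.02,0.04,1.0,0],[-0.02,0.04,1.2,0],[-0.02,0.04,1.35,0],[-0.02,0.04,1.45,0],[-0.02,0.04,1.5,0],[-0.02,0.04,1.52,0],[-0.02,0.04,1.52,0],[-0.02,0.04,1.52,0]]]'
python3 -c "
from h import *
go(.4915,-.266,.0965,82.8);print(observe()['wrist_force'])"
```

```text
time: 22.4
tcp_pos: [0.4923, -0.2665, 0.102]
orientation: [0.75, 0.662, 0.0, 0.001]
wrist_force: [-0.9, -0.4, -1.1]
gripper_width: 0.0582
finger_force: 48.5
now [ 0.4923 -0.2665  0.102 ] 82.86 | rows [ 0.008 -0.017  0.11 ] 0.007
[-0.93933718 -0.36187555 -1.07382124]
```

```bash
python3 -m handwheel '[[[0,0,0.03,0],[0,0,0.06,0],[0,0,0.09,0],[0,0,0.1,0],[0,0,0.1,0],[0,0,0.1,0]]]'
python3 -c "
from h import *
for i in range(1):print(observe()['wrist_force'],observe()['tcp_pos'])"
```

```text
time: 23.0
tcp_pos: [0.492, -0.2663, 0.0968]
orientation: [0.75, 0.662, 0.0, 0.0]
wrist_force: [-2.0, 0.8, 2.3]
gripper_width: 0.058
finger_force: 48.8
[-1.9536629   0.7784961   2.27791586] [ 0.49198391 -0.26625447  0.09684913]
```

Contact is felt (vertical force went from −1.1 to +2.3 N). Releasing and backing off.

```bash
python3 -m handwheel '[[[0,0,0,0],[0,0,0,0],[0,0,0,0],[0,0,0,0],[0,0,0,0],[0,0,-0.2,0],[0,0,-0.6,0],[0,0,-1.1,0],[0,0,-1.6,0],[0,0,-2.1,0],[0,0,-2.3,0],[0,0,-2.3,0]]]' -0.9
python3 - <<'E'
from h import *
d=grab('wrist');t=grab('side')
I=d['img']
a=cv2.resize(t['img'][100:220,280:440],(370,277));b=cv2.resize(I,(430,269))
cv2.imwrite('pics/c9.png',np.hstack([a,cv2.copyMakeBorder(b,0,8,0,0,0)])[:,:,::-1])
go(.4556,.316,.16,173)
E
```

```text
time: 24.2
tcp_pos: [0.493, -0.267, 0.214]
orientation: [0.75, 0.662, 0.001, 0.002]
wrist_force: [1.0, -0.0, -0.9]
gripper_width: 0.0812
finger_force: 0.0
now [ 0.4918 -0.2661  0.2106] 82.86 | rows [11.461 -2.164  1.013] -11.267
```

View pics/c9.png

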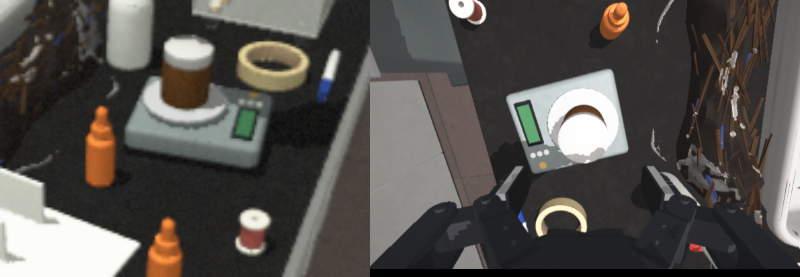

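Jar stands upright and centred on the pan. The loupe goes back first, then the dropper, whose higher grasp passes above the loupe.

```bash
python3 -m handwheel '[[[0.5,-0.06,0,-0.9],[1.4,-0.16,0,-1.9],[2.3,-0.27,0,-2.9],[3.2,-0.38,0,-3.9],[4.1,-0.49,0,-4.9],[5,-0.6,0,-5.9],[5.9,-0.7,0,-6.9],[6.8,-0.8,0,-7.9],[7.7,-0.9,0,-8.9],[8.6,-1,0,-9.9],[9.4,-1.12,0,-10.7],[10,-1.19,0,-11.27]]]' -0.4
python3 -m handwheel '[[[0,0,0.3,0],[0,0,0.8,0],[0,0,1.2,0],[0,0,1.2,0],[0,0,1.2,0]]]'
python3 - <<'E'
from h import *
d=grab('wrist');I=d['img']
m=I.max(2)<75;m[:,:230]=0;m[:,385:]=0;m[255:]=0
cs=[c for c in cv2.findContours(m.astype(np.uint8),0,1)[0] if cv2.contourArea(c)>200]
for c in cs:
    e=cv2.fitEllipse(cv2.convexHull(c));print(e,cv2.boundingRect(c),onz(d,*e[0],.038))
go(.495,.238,.028,173)
E
```

```text
time: 25.5
tcp_pos: [0.4934, 0.2395, 0.2089]
orientation: [0.058, 0.998, -0.001, -0.002]
wrist_force: [0.3, -0.1, 0.1]
gripper_width: 0.0597
finger_force: 0.0
time: 26.0
tcp_pos: [0.4938, 0.2369, 0.1497]
orientation: [0.061, 0.998, -0.001, -0.002]
wrist_force: [0.9, 0.1, 0.2]
gripper_width: 0.0597
finger_force: 0.0
((321.3837890625, 197.83349609375), (45.3003044128418, 51.540409088134766), 178.21173095703125) (300, 172, 45, 52) [0.49331643 0.23808031 0.038     ]
((284.2855529785156, 98.62346649169922), (189.29815673828125, 329.1964416503906), 19.73469352722168) (230, 0, 155, 255) [0.41245827 0.21969777 0.038     ]
now [0.4948 0.2371 0.1511] 173.01 | rows [-2.000e-03  1.800e-02  2.462e+00] 0.001
```

```bash
python3 -m handwheel '[[[0,0.02,0.5,0],[0,0.02,1,0],[0,0.02,1.5,0],[0,0.02,1.9,0],[0,0.02,2.2,0],[0,0.02,2.38,0],[0,0.02,2.45,0],[0,0.02,2.45,0],[0,0.02,2.45,0]]]'
python3 -m handwheel '[[[0,0,0,0],[0,0,0,0],[0,0,0,0],[0,0,0,0],[0,0,0,0],[0,0,0,0],[0,0,0,0],[0,0,0,0],[0,0,0,0]]]' 1 25
python3 -c "
from h import *
go(.5385,-.0075,.109,173)"
```

```text
time: 26.95
tcp_pos: [0.4961, 0.2386, 0.03]
orientation: [0.061, 0.998, 0.0, 0.001]
wrist_force: [-0.4, 0.1, 0.5]
gripper_width: 0.0595
finger_force: 0.0
time: 27.85
tcp_pos: [0.4961, 0.2386, 0.03]
orientation: [0.061, 0.998, 0.0, 0.001]
wrist_force: [0.4, -0.6, 5.5]
gripper_width: 0.0374
finger_force: 26.0
now [0.4961 0.2386 0.03  ] 173.02 | rows [-1.439 -4.783 -1.579] 0.002
```

```bash
python3 -m handwheel '[[[0,0,-0.4,0],[0,0,-1,0],[0,0,-1.6,0],[-0.3,-0.8,-1.6,0],[-0.55,-1.7,-1.6,0],[-0.8,-2.6,-1.6,0],[-1.05,-3.5,-1.6,0],[-1.3,-4.2,-1.6,0],[-1.4,-4.65,-1.6,0],[-1.44,-4.78,-1.6,0],[-1.44,-4.78,-1.6,0],[-1.44,-4.78,-1.6,0]]]'
python3 -c "
from h import *
go(.5387,-.008,.032,173)"
```

```text
time: 29.05
tcp_pos: [0.5371, -0.0067, 0.1083]
orientation: [0.061, 0.998, 0.0, -0.001]
wrist_force: [-0.3, -0.3, 0.3]
gripper_width: 0.0375
finger_force: 25.5
now [ 0.5371 -0.0067  0.1083] 173.06 | rows [-0.035 -0.021  1.526] 0.008
```

```bash
python3 -m handwheel '[[[-0.03,0,0.4,0],[-0.03,0,0.8,0],[-0.03,0,1.1,0],[-0.03,0,1.3,0],[-0.03,0,1.42,0],[-0.03,0,1.48,0],[-0.03,0,1.51,0],[-0.03,0,1.53,0],[-0.03,0,1.53,0],[-0.03,0,1.53,0]]]'
python3 -m handwheel '[[[0,0,0,0],[0,0,0,0],[0,0,0,0],[0,0,0,0],[0,0,0,0],[0,0,-0.2,0],[0,0,-0.7,0],[0,0,-1.4,0],[0,0,-2.2,0],[0,0,-2.6,0],[0,0,-2.6,0]]]' -0.4
python3 - <<'E'
from h import *
d=grab('wrist');I=d['img']
m=I.max(2)<75;m[:150]=0;m[300:]=0;m[:,:250]=0;m[:,390:]=0
e,c=blob(m,320,190);print(e,cv2.boundingRect(c),onz(d,*e[0],.04))
go(.4556,.316,.165,173)
E
```

```text
time: 30.05
tcp_pos: [0.5395, -0.008, 0.0329]
orientation: [0.061, 0.998, -0.0, 0.0]
wrist_force: [0.5, -0.3, -0.1]
gripper_width: 0.0375
finger_force: 25.5
time: 31.15
tcp_pos: [0.542, -0.0083, 0.168]
orientation: [0.061, 0.998, -0.0, 0.005]
wrist_force: [0.1, 0.5, -0.3]
gripper_width: 0.0601
finger_force: 0.0
((319.5593566894531, 186.27850341796875), (42.48131561279297, 47.64736557006836), 177.72103881835938) (299, 163, 42, 47) [ 0.53727354 -0.00790311  0.04      ]
now [ 0.5407 -0.0081  0.1652] 173.02 | rows [2.476e+00 6.227e+00 4.000e-03] 0.003
```

Loupe measures (0.537, −0.008), within 1–2 mm of its start. Now the dropper.

```bash
python3 -m handwheel '[[[0.3,0.8,0,0],[0.7,1.7,0,0],[1,2.6,0,0],[1.4,3.5,0,0],[1.7,4.4,0,0],[2.1,5.2,0,0],[2.35,5.9,0,0],[2.48,6.23,0,0],[2.48,6.23,0,0],[2.48,6.23,0,0],[2.48,6.23,0,0]]]' -0.9
python3 - <<'E'
from h import *
go(.4556,.316,.0595,173)
d=grab('wrist');I=d['img'];hsv=cv2.cvtColor(I,cv2.COLOR_RGB2HSV)
m=(hsv[...,1]>90)&(hsv[...,0]<20);m[:,:270]=0;m[:,370:]=0
e,c=blob(m,318,190);print(cv2.boundingRect(c))
E
```

```text
time: 32.3
tcp_pos: [0.4537, 0.3152, 0.1613]
orientation: [0.061, 0.998, -0.001, -0.001]
wrist_force: [0.6, 0.4, 0.6]
gripper_width: 0.081
finger_force: 0.0
now [0.4537 0.3152 0.1613] 172.95 | rows [-0.036  0.021  2.037] -0.006
(303, 180, 39, 37)
```

```bash
python3 -m handwheel '[[[-0.04,0.02,0.4,0],[-0.04,0.02,0.9,0],[-0.04,0.02,1.3,0],[-0.04,0.02,1.6,0],[-0.04,0.02,1.8,0],[-0.04,0.02,1.95,0],[-0.04,0.02,2.02,0],[-0.04,0.02,2.02,0],[-0.04,0.02,2.02,0]]]'
python3 -m handwheel '[[[0,0,0,0],[0,0,0,0],[0,0,0,0],[0,0,0,0],[0,0,0,0],[0,0,0,0],[0,0,0,0],[0,0,0,0],[0,0,0,0],[0,0,0,0]]]' 1 30
python3 -c "
from h import *
go(.545,.040,.13,173)"
```

```text
time: 33.25
tcp_pos: [0.4565, 0.3175, 0.0622]
orientation: [0.061, 0.998, 0.0, 0.001]
wrist_force: [0.4, -0.1, 0.0]
gripper_width: 0.0813
finger_force: 0.0
time: 34.25
tcp_pos: [0.4562, 0.3172, 0.0618]
orientation: [0.061, 0.998, 0.0, 0.0]
wrist_force: [-0.3, -0.4, 4.5]
gripper_width: 0.0307
finger_force: 30.1
now [0.4562 0.3172 0.0618] 173.02 | rows [-2.437 -5.288 -1.364] 0.002
```

```bash
python3 -m handwheel '[[[0,0,-0.4,0],[0,0,-1,0],[0,0,-1.6,0],[-0.3,-0.7,-1.6,0],[-0.7,-1.5,-1.6,0],[-1.1,-2.3,-1.6,0],[-1.5,-3.1,-1.6,0],[-1.85,-3.9,-1.6,0],[-2.15,-4.6,-1.6,0],[-2.35,-5.1,-1.6,0],[-2.45,-5.29,-1.6,0],[-2.45,-5.29,-1.6,0]]]'
python3 -m handwheel '[[[0,0,0,0],[0,0,0,0]]]'
python3 -c "
from h import *
go(.5457,.040,.064,173)"
```

```text
time: 35.45
tcp_pos: [0.5453, 0.0388, 0.1403]
orientation: [0.062, 0.998, 0.0, -0.001]
wrist_force: [-0.6, 0.7, -0.4]
gripper_width: 0.0307
finger_force: 30.0
time: 35.65
tcp_pos: [0.5449, 0.0412, 0.141]
orientation: [0.06, 0.998, 0.0, -0.0]
wrist_force: [-0.7, -0.2, -0.8]
gripper_width: 0.0309
finger_force: 30.0
now [0.5449 0.0412 0.141 ] 173.13 | rows [-0.019 -0.022  1.54 ] 0.016
```

```bash
python3 -m handwheel '[[[0,0,0.4,0],[0,0,0.8,0],[0,0,1.1,0],[0,0,1.3,0],[0,0,1.42,0],[0,0,1.48,0],[0,0,1.51,0],[0,0,1.53,0],[0,0,1.53,0],[0,0,1.53,0],[0,0,1.53,0]]]'
python3 -m handwheel '[[[0,0,0,0],[0,0,0,0],[0,0,0,0],[0,0,0,0],[0,0,0,0],[0,0,-0.2,0],[0,0,-0.7,0],[0,0,-1.4,0],[0,0,-2.2,0],[0,0,-3,0],[0,0,-3.6,0],[0,0,-3.6,0]]]' -0.4
python3 - <<'E'
from h import *
go(.5414,.0117,.2453,172.9)
d=grab('wrist');s=grab('side')
o=d['img'][90:290,250:400];S=s['img'][100:260,200:420]
I=d['img'];m=(I.max(2)<75);m[:150]=0;m[260:]=0;m[:,:200]=0;m[:,420:]=0
for c in cv2.findContours(m.astype(np.uint8),0,1)[0]:
    if cv2.contourArea(c)>150: e=cv2.fitEllipse(cv2.convexHull(c));print(e,onz(d,*e[0],.04),onz(d,*e[0],.104))
b=cv2.resize(S,(412,300),interpolation=cv2.INTER_CUBIC);a=cv2.resize(I,(388,242))
cv2.imwrite('pics/c10.png',np.hstack([b,cv2.copyMakeBorder(a,0,58,0,0,0)])[:,:,::-1])
E
```

```text
time: 36.75
tcp_pos: [0.5457, 0.0397, 0.0652]
orientation: [0.061, 0.998, 0.0, 0.0]
wrist_force: [-0.7, -0.1, -1.2]
gripper_width: 0.031
finger_force: 30.0
time: 37.95
tcp_pos: [0.5481, 0.0396, 0.2521]
orientation: [0.061, 0.998, 0.0, 0.006]
wrist_force: [0.4, 0.2, 0.6]
gripper_width: 0.0599
finger_force: 0.0
now [0.5481 0.0396 0.2521] 173.02 | rows [ 0.066 -0.571  0.135] 0.015
((318.26348876953125, 172.42538452148438), (26.40835952758789, 35.1076774597168), 8.473443031311035) [0.5495616  0.03783456 0.04      ] [0.53564825 0.03982391 0.104     ]
((372.968017578125, 271.5272216796875), (82.86517333984375, 390.3442077636719), 6.6444010734558105) [0.68549724 0.09094072 0.04      ] [0.64594287 0.08291286 0.104     ]
((278.5899963378906, 167.34539794921875), (32.54440689086914, 36.14197540283203), 29.826740264892578) [ 0.53817977 -0.006286    0.04      ] [0.52641333 0.00402565 0.104     ]
((230.0621337890625, 229.4746856689453), (67.18559265136719, 222.47821044921875), 174.80479431152344) [ 0.60657973 -0.07713733  0.04      ] [ 0.58191127 -0.05346126  0.104     ]
```

View pics/c10.png

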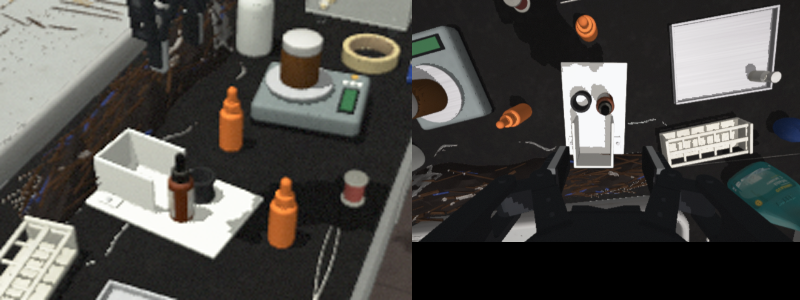

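The dropper and loupe are back upright in place, the jar is on the pan and the vial hasn't moved. Handing in.

```bash
python3 -m handwheel '[[[0,0,0,0],[0,0,0,0],[0,0,0,0],[0,0,0,0]]]'; python3 -c "
from h import *
print(hand_in())"
```

```text
time: 38.45
tcp_pos: [0.5448, 0.0398, 0.2437]
orientation: [0.061, 0.998, 0.0, -0.001]
wrist_force: [0.0, -0.1, 0.4]
gripper_width: 0.0597
finger_force: 0.0
the job is handed in; nothing more can be done
None
```

The job is handed in at 38 s of the 136 s limit, with no verdict returned: the jar stands centred on the balance pan, the dropper bottle and loupe are back upright within a few millimetres of their starts by my measurements, and the vial looked unmoved in the last picture.

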